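Clear the marking bed into its catch tray

TASK

Take the scraper block off its mat and, holding it, wipe all four loose metal offcuts off the drilled plate of the marking bed into the catch tray beside it, without touching the offcuts with the gripper. Then swing the tray's open flap shut, fully home, so its tab drops in behind the rim, and leave the scraper standing upright on its mat again; leave the other things on the bench alone.

Things in the scene. Friction and masses are not known exactly. Their poses are not given: they have to be found in the camera images.
- bed: Fixed marking bed: 200 x 200 mm block, drilled aluminium plate on top 60 mm above the bench; origin at bench level under the plate's centre, z up. Rims 6 mm wide, 8 mm high stand on the plate along its x = +100, x = -100 and y = -100 mm edges; the y = +100 mm edge has no rim and drops straight into the catch tray (y = +100 to +200 mm, x = -100 to +100 mm).
- tray_in (a point): Centre of the catch tray's inner floor, 6 mm above the bench; axes as the bed's. Inside 192 mm (x) by 92 mm (y), 40 mm deep; steel walls 4 mm thick, top 46 mm above the bench.
- flap_hinge (a point): Middle of the flap's hinge line, on the tray's outer wall (bed y = +198 mm, 48 mm above the bench); the line runs along the bed's x axis.
- flap_edge (a point): Middle of the flap's free edge, on its outer face; 92 mm from the hinge. The flap is a steel sheet 188 mm wide, 4 mm thick, with a 14 mm tab bent down along its free edge.
- flap (a joint): Angle of the tray's flap in rad: 0 = shut (flat over the tray, top 50 mm above the bench, tab just inside the rim on the plate's side), 1.57 = standing upright, up to 2.2 = leaning outward, away from the plate. A stiff hinge: it stays where it is left.
- scraper: Scraper block, 0.18 kg: black foot 110 mm (x) by 24 mm (y), 30 mm high, with an aluminium grip on top 60 mm (x) by 20 mm (y), up to 76 mm high. Origin at the centre of its underside, z up.
- mat: Thin plain grey mat, 170 mm (x) by 90 mm (y), 3 mm thick, fixed to the bench; the scraper stands on it at the start. Origin at the centre of its underside.
- offcut_bar: Loose brass offcut, 32 x 14 x 6 mm, lying on the plate; origin at the centre of its underside.
- offcut_square: Loose dark steel offcut, 20 x 20 x 6 mm, on the plate; origin at the centre of its underside.
- offcut_disc: Loose brass disc, 22 mm across, 6 mm thick, on the plate; origin at the centre of its underside.
- offcut_tag: Loose dark steel offcut, 26 x 18 x 6 mm, on the plate; origin at the centre of its underside.
- parts_bin: Bystander: open grey plastic bin, 150 x 90 mm, 45 mm high; origin under its centre.
- bottle: Bystander: white bottle, 54 mm across, 130 mm tall; origin under its centre.
- driver: Bystander: screwdriver lying on the bench.
- lens_cap: Bystander: black round lens cap, 68 mm across, 18 mm high; origin under its centre.
Not all that is in view belongs to the job. What is meant by the mat is not blue, and is the larger of those in its own colour.

How it is judged:
On the way, in this order (a step that is already met when the one before it is completed fails the run):
1. the scraper is held in the gripper with its foot down on the bed's plate (contact force between the fingers and scraper above 2 N and x of scraper in the frame of bed between -0.1 and 0.1 m and y of scraper in the frame of bed between -0.1 and 0.12 m and z of scraper in the frame of bed between 0.05 and 0.066 m), for 0.1 s.
2. all four offcuts lie in the catch tray (x of offcut_bar in the frame of tray_in between -0.1 and 0.1 m and y of offcut_bar in the frame of tray_in between -0.05 and 0.05 m and z of offcut_bar in the frame of tray_in between -0.005 and 0.036 m and x of offcut_square in the frame of tray_in between -0.1 and 0.1 m and y of offcut_square in the frame of tray_in between -0.05 and 0.05 m and z of offcut_square in the frame of tray_in between -0.005 and 0.036 m and x of offcut_disc in the frame of tray_in between -0.1 and 0.1 m and y of offcut_disc in the frame of tray_in between -0.05 and 0.05 m and z of offcut_disc in the frame of tray_in between -0.005 and 0.036 m and x of offcut_tag in the frame of tray_in between -0.1 and 0.1 m and y of offcut_tag in the frame of tray_in between -0.05 and 0.05 m and z of offcut_tag in the frame of tray_in between -0.005 and 0.036 m), for 0.2 s.
3. the flap is shut (value of joint flap below 0.06 rad), for 0.2 s.
At the end, for the whole second after the job is handed in: All four offcuts are in the catch tray, the flap is shut over them (within 0.06 rad of home), and the scraper stands upright (within 0.1 rad) and still with its centre over the mat (its underside less than 10 mm above the bench) (all of step 2 and value of joint flap below 0.06 rad and x of scraper in the frame of mat between -0.085 and 0.085 m and y of scraper in the frame of mat between -0.045 and 0.045 m and height (world z) of scraper below 0.01 m and angle between scraper's own z axis and vertical below 0.1 rad and linear speed of scraper below 0.02 m/s); the robot touches nothing.
It fails at once if an offcut is touched by the gripper or arm (contact force between any of the fingers, the arm and offcut_bar above 0.5 N or contact force between any of the fingers, the arm and offcut_square above 0.5 N or contact force between any of the fingers, the arm and offcut_disc above 0.5 N or contact force between any of the fingers, the arm and offcut_tag above 0.5 N).
It fails at once if a bystander (bin, bottle, screwdriver, lens cap) is moved more than 30 mm (distance of any of parts_bin, bottle, driver, lens_cap from where it was at the start of the episode above 0.03 m).
It also fails if it takes over 72 s, if anything falls off the work surface, if the arm or the gripper's body presses on something with over 40 N, if the wrist force passes 120 N, or if a joint passes its speed limit or range.

ROBOT

A 6-joint arm with a two-finger parallel gripper is mounted at the origin on the work surface. World frame = base frame: x ahead of the robot, y to its left, z up, the work surface at z = 0. Lengths are in m, angles in rad, forces in N, time in s.
With the tool pointing down it reaches from about 0.375 to 0.9 m from the base axis. Payload 3.1 kg.
Tool frame: the origin (TCP) lies between the finger pads; the fingertips stand 8 mm ahead of it and the grasp point (between the pads) lies 11 mm behind it; z points along the fingers, y is the line along which they close (so a half turn about z gives the same grasp; the last joint's range is limited). The gripper opens to 87 mm and grips with 3 to 60 N. Pads are 19 mm wide; open, the fingers measure 117 mm over their backs; the gripper's body (75 mm by 190 mm) begins 51 mm behind the grasp point.
Start: joints at [-1.48, 0.527, 1.433, -0, 1.181, -0.178], TCP at [0.166, -0.603, 0.231] pointing down, gripper open.
Joint ranges: [-3.08, 3.08], [-0.75, 2.2], [0.22, 2.44], [-1.43, 4.57], [0, 2.65], [-2.85, 2.85]. Speed limits (rad/s): [2.79, 2.79, 3.14, 3.14, 3.14, 3.14].

INTERFACE

Orientations are given as a unit quaternion [x, y, z, w].
In Python, from rig import robot gives the robot as it stands.
- The arm moves only by the tool move_arm, never from a script. Its argument "motion" is text: rows parted by semicolons, each of 5 numbers parted by spaces: the opening, from -1 (shut) to 1 (fully open), then the shift along the tool's x, y, z normalised to -1 to 1, where 1 is 0.2 m, then the turn about the tool's z normalised to -1 to 1, where 1 is pi rad. A call has 1 to 12 rows; each row is the pose to reach, as a shift and turn from the pose commanded when the call began, along the tool's axes at that moment, turning the shorter way round; what a row does not reach only later rows make up. A row lasts 1/12 s, in which the tool goes at most 41.7 mm and 7.16 degrees, less where a joint would pass 70% of its speed; a pose out of reach is approached as far as the arm can. A call with a number of a shift or a turn outside -1 to 1 is refused whole. A call with a gripper value outside its range is refused whole. The fingers move at their own pace and stop on an object; "newtons" is the grip in N (left out, the last holds). Time passes only in rows, so rows that repeat a pose let the fingers close. It gives the time, the measured TCP pose, the force, the opening and the grip force at its end, in the units of the state.
- robot.get_obs(): the state, without advancing time (a new reading comes with each control period).
- robot.camera(name): name is "side" or "top" or "wrist"; returns (picture, depth): 400x640x3 uint8, red, green, blue; 400x640 float32, m along the optical axis (not along the pixel's ray), 0 where there is no reading.
- robot.camera_model(name): a dict with "mtx" (3x3 intrinsics, pixels), "D" ([k1, k2, p1, p2, k3] as OpenCV has them; the pictures are not rectified), "position" and "attitude" of the camera in the world. Camera axes: x right, y down, z forward; pixel columns grow to the right and rows downward; lengths in m; the calibration is good to about 2 mm. A picture is of the moment at which its call begins: read the wrist's pose just before it. camera_model takes no time and is no camera call; for the wrist camera it gives the pose at the moment of the call.
- robot.hand_in(): hands the job in; it is judged then, once.
The state is a dict: "time": time; "q": joint angles; "joint_velocities": joint speeds; "joint_torque": joint torques, N m; "position": TCP position; "tool_rot": TCP orientation; "ft_force": force on the tool from outside, world axes, zero at the start; "moment": the same for the moment, N m; "grip_width": finger opening in m; "grip_force": force on a finger pad.
Only numpy, scipy, OpenCV 4.12 (cv2) and the standard library are available. Lean on these libraries where they do the work, as an engineer would, in place of code of your own. Each camera call takes 0.05 s, during which the arm holds its last target. There are 200 camera calls.

## Working session

There is one attempt and no reset: what is moved stays moved. The work goes in short steps, Python scripts to look and compute and a tool call to move; the robot and the scene stay as the last step left them, time stands still between calls to the robot, and variables do not carry over. Pictures are saved under pics/ and viewed, at most 10 in all, crops included, and the job is handed in when it is done.

Besides the shell and the picture viewer there is one more tool, called after "Call:" as name(argument=value, ...) on one line, values as JSON. move_arm: Moves the arm, as the interface text tells. Its arguments: {"type":"object","properties":{"motion":{"type":"string"},"newtons":{"type":"number"}},"required":["motion"]}

```bash
ls; mkdir -p pics; cat > h.py <<'E'
import numpy as np, cv2
from scipy.spatial.transform import Rotation as R
from rig import robot
def cam(n):
    m=robot.camera_model(n); im,d=robot.camera(n); return im,d,m
def rot(m):
    a=np.array(m["attitude"],float)
    return a if a.shape==(3,3) else R.from_quat(a).as_matrix()
def ray(m,uv):
    uv=np.array(uv,float).reshape(-1,1,2)
    p=cv2.undistortPoints(uv,np.array(m["mtx"],float),np.array(m["D"],float)).reshape(-1,2)
    return np.array(m["position"]),np.c_[p,np.ones(len(p))]@rot(m).T
def onz(m,uv,z):
    o,d=ray(m,uv); return o+d*((z-o[2])/d[:,2])[:,None]
def cloud(m,dep):
    h,w=dep.shape; v,u=np.mgrid[:h,:w]
    o,d=ray(m,np.c_[u.ravel(),v.ravel()]); P=o+d*dep.reshape(-1,1); P[dep.ravel()==0]=np.nan
    return P.reshape(h,w,3)
def save(n,im): cv2.imwrite("pics/"+n+".png",im[:,:,::-1])
E
python3 - <<'E'
from h import *
for n in("side","top"):
    im,d,m=cam(n); save(n+"0",im); np.savez(n+"0.npz",im=im,d=d); print(n,m)
print(robot.get_obs())
E
```

```text
pics
side {'mtx': array([[426.45769526,   0.        , 321.3489033 ],
       [  0.        , 426.45769526, 203.41079319],
       [  0.        ,   0.        ,   1.        ]]), 'D': array([0.01087425, 0.        , 0.        , 0.        , 0.        ]), 'position': array([0.19408098, 0.86328054, 0.85693479]), 'attitude': array([-0.16134604,  0.88533658, -0.4287243 ,  0.0796371 ])}
top {'mtx': array([[423.03069708,   0.        , 319.42924397],
       [  0.        , 423.03069708, 198.33907677],
       [  0.        ,   0.        ,   1.        ]]), 'D': array([-0.11163377,  0.        ,  0.        ,  0.        ,  0.        ]), 'position': array([ 0.46822285, -0.04810257,  1.26751418]), 'attitude': array([-0.70607786,  0.70699895, -0.03416398,  0.02096087])}
{'time': 0.1, 'q': array([-1.48051083e+00,  5.28390998e-01,  1.43371903e+00, -1.51673312e-05,
        1.18142826e+00, -1.78475666e-01]), 'joint_velocities': array([ 0.00198789, -0.00257744, -0.00093009, -0.00063015,  0.00033063,
       -0.00017483]), 'joint_torque': array([ 4.64560162e-05, -4.40985918e+01, -1.77150822e+01,  6.33730413e-02,
        5.33934811e-02, -3.80114500e-05]), 'position': array([ 0.16594261, -0.60192074,  0.22967609]), 'tool_rot': array([ 9.90983654e-01,  1.33979297e-01,  3.58761719e-05, -9.72181056e-04]), 'ft_force': array([ 0.1516843 , -0.38583337,  0.17346506]), 'moment': array([ 0.02571623, -0.03305493,  0.03414289]), 'grip_force': 0.0, 'grip_width': 0.0870921815507353}
```

View pics/top0.png

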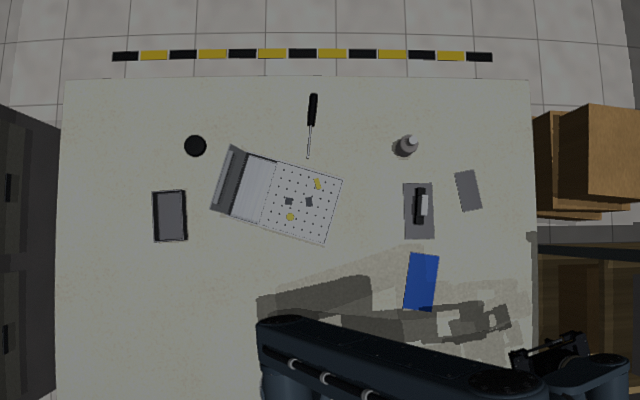

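View pics/side0.png

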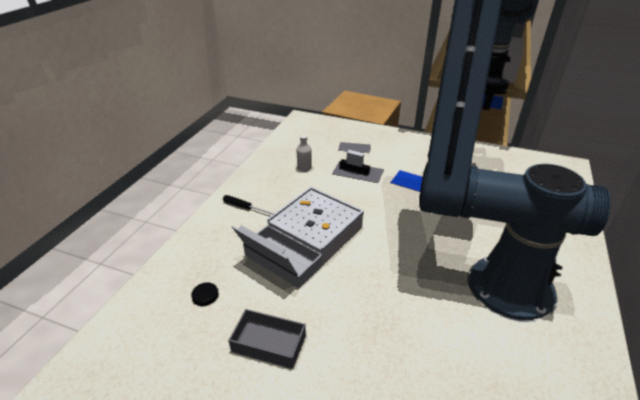

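Top view: scraper stands on the larger grey mat at about (419,210). The decoys are a smaller grey mat at (468,190) and a blue one at (421,281). The bed plate is at (302,204), with the tray to its left, the open flap at (230,180), and the offcuts at (318,184), (309,201), (289,201) and (291,217). I'll check close crops before measuring.

```bash
python3 - <<'E'
import numpy as np,cv2
t=np.load("top0.npz")["im"];s=np.load("side0.npz")["im"]
a=cv2.resize(t[135:255,200:350],None,fx=4,fy=4,interpolation=cv2.INTER_CUBIC)
b=cv2.resize(t[165:255,395:445],(200,360),interpolation=cv2.INTER_CUBIC)
c=np.zeros((480,800,3),np.uint8);c[:480,:600]=a;c[:360,600:]=b
cv2.imwrite("pics/c1.png",np.clip(c[:,:,::-1]*1.5,0,255).astype(np.uint8))
a=cv2.resize(s[180:290,225:370],None,fx=4,fy=4,interpolation=cv2.INTER_CUBIC)
b=cv2.resize(s[140:185,330:390],(220,165),interpolation=cv2.INTER_CUBIC)
c=np.zeros((440,800,3),np.uint8);c[:440,:580]=a;c[:165,580:]=b
cv2.imwrite("pics/c2.png",np.clip(c[:,:,::-1]*1.5,0,255).astype(np.uint8))
E
```

```text
(no output)
```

View pics/c1.png

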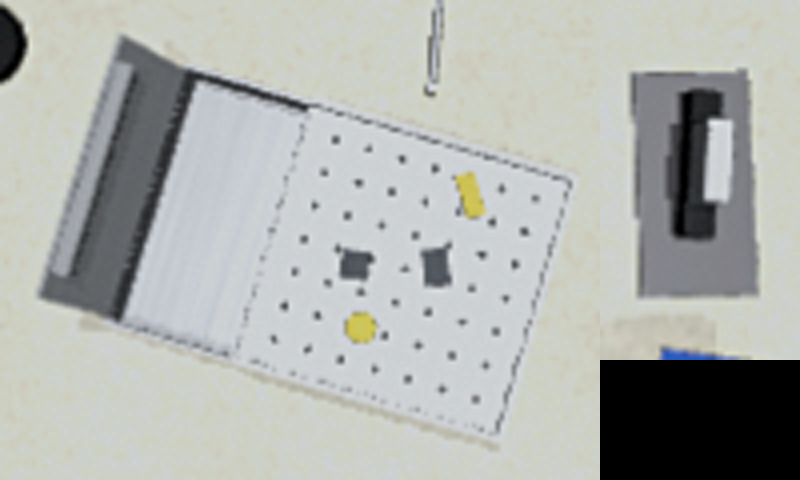

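View pics/c2.png

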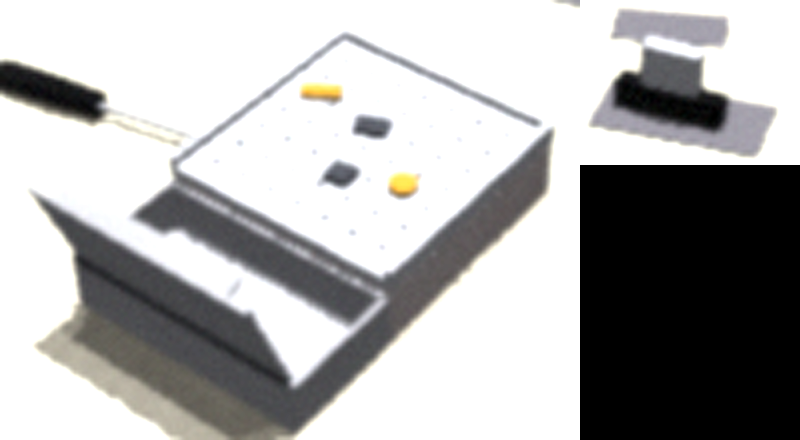

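The crops confirm the choice: a black foot with an aluminium grip, on the large grey mat. Next I triangulate the plate corners, grip top and flap edge across the two views.

```bash
cat > m1.py <<'E'
from h import *
mt,ms=robot.camera_model("top"),robot.camera_model("side")
def tri(a,b):
    o1,d1=ray(mt,a);o2,d2=ray(ms,b);d1,d2=d1[0],d2[0]
    s=np.linalg.lstsq(np.c_[d1,-d2],o2-o1,rcond=None)[0]
    p,q=o1+s[0]*d1,o2+s[1]*d2; return (p+q)/2,np.linalg.norm(p-q)
T=lambda x,y:((x-1.5)/4+200,(y-1.5)/4+135); S=lambda x,y:((x-1.5)/4+225,(y-1.5)/4+180)
T2=lambda x,y:((x-601.5)/4+395,(y-1.5)/4+165); S2=lambda x,y:((x-581.3)/3.667+330,(y-1.3)/3.667+140)
pts=dict(A=(T(309,103),S(175,163)),B=(T(573,180),S(346,36)),C=(T(496,436),S(552,127)),D=(T(234,356),S(383,278)),
 flapP=(T(122,36),S(32,190)),flapM=(T(39,297),S(292,384)),
 gripP=(T2(720,120),S2(644,42)),gripM=(T2(718,201),S2(704,54)),matPp=(T2(630,73),S2(590,124)),matMp=(T2(638,297),S2(757,157)),matMm=(T2(758,296),S2(776,107)))
for k,(a,b) in pts.items():
    p,e=tri(a,b); print(k,p.round(4),"gap",round(e*1000,1))
E
python3 m1.py
python3 - <<'E'
from h import *
for n in("top","side"):
    z=np.load(n+"0.npz");im,d=z["im"],z["d"];m=robot.camera_model(n);P=cloud(m,d)
    hsv=cv2.cvtColor(im,cv2.COLOR_RGB2HSV)
    # grip top by depth in scraper area, foot black
    near=(P[...,0]>.4)&(P[...,0]<.6)&(P[...,1]<-.25)&(P[...,1]>-.45)
    g=near&(P[...,2]>.06); f=near&(im.max(2)<45)
    for nm,k in(("grip",g),("foot",f)):
        q=P[k]
        if len(q): print(n,nm,k.sum(),cv2.minAreaRect(q[:,:2].astype(np.float32)),np.median(q[:,2]),q[:,2].max())
    pl=(P[...,0]>.3)&(P[...,0]<.65)&(np.abs(P[...,1])<.3)&(P[...,2]>.055)&(P[...,2]<.075)
    yl=pl&(hsv[...,1]>110); 
    c,_=cv2.findContours(yl.astype(np.uint8),0,2)
    for x in c:
        if cv2.contourArea(x)>8: r=cv2.minAreaRect(x);print(n,"yel",r,onz(m,[r[0]],.066))
E
```

```text
A [0.6692 0.0505 0.0629] gap 5.8
B [ 0.6137 -0.1394  0.0592] gap 6.2
C [ 0.4295 -0.0835  0.062 ] gap 8.2
D [0.4886 0.1037 0.059 ] gap 3.7
flapP [0.7049 0.1735 0.1281] gap 5.8
flapM [0.5146 0.2335 0.0828] gap 35.0
gripP [ 0.5699 -0.373   0.0728] gap 4.5
gripM [ 0.5107 -0.3704  0.0737] gap 6.7
matPp [ 6.095e-01 -3.249e-01 -4.000e-04] gap 9.9
matMp [ 0.4417 -0.3276  0.    ] gap 6.2
matMm [ 0.444  -0.4195 -0.0015] gap 1.4
top grip 178 ((0.5422234535217285, -0.36843863129615784), (0.02172565832734108, 0.05900192633271217), 83.54847717285156) 0.07849137792011907 0.0859725663745241
top foot 302 ((0.5429241061210632, -0.36834916472435), (0.025952477008104324, 0.1094139888882637), 85.84339141845703) 0.033087372623250566 0.07483574491353884
top yel ((290.0, 216.0), (6.0, 6.0), 0.0) [[0.5118665  0.01300025 0.066     ]]
top yel ((317.1415100097656, 183.24526977539062), (10.164681434631348, 4.258177280426025), 74.05460357666016) [[ 0.60536843 -0.06420216  0.066     ]]
side grip 113 ((0.5374200940132141, -0.36716172099113464), (0.026247316971421242, 0.05991499871015549), 89.76481628417969) 0.0738432764059812 0.08026387149096681
side foot 244 ((0.5362839698791504, -0.3619665205478668), (0.021978752687573433, 0.1097656711935997), 84.28280639648438) 0.01981665490609641 0.039899268612778704
side yel ((325.5, 225.5), (5.0, 5.0), 0.0) [[0.5042747 0.0167294 0.066    ]]
side yel ((304.5699768066406, 202.00997924804688), (9.050968170166016, 2.969848871231079), 8.130102157592773) [[ 0.60025959 -0.06146396  0.066     ]]
```

```bash
cat >> h.py <<'E'
def go(x,y,z,yaw=None,n=1):
    """print normalised tool-frame shift to world TCP target; yaw = world angle of tool x, deg"""
    o=robot.get_obs(); Rm=R.from_quat(o["tool_rot"]).as_matrix()
    d=Rm.T@(np.array([x,y,z])-o["position"])/.2
    y0=np.degrees(np.arctan2(Rm[1,0],Rm[0,0]))
    t=0 if yaw is None else -((yaw-y0+90)%180-90)/180
    print("tcp",o["position"].round(4),"yaw",round(y0,2),"shift",d.round(4),"turn",round(t,4),"f",o["ft_force"].round(1),"t",round(o["time"],2))
BC=np.array([.5503,-.0172]);BA=-16.9
E
python3 -c "
from h import *
go(.54,-.368,.23,-3.5); im,d,m=cam('wrist');print(m['position'],rot(m).round(2))"
```

```text
tcp [ 0.1659 -0.6019  0.2297] yaw 15.4 shift [ 2.1137e+00 -6.3100e-01  3.0000e-04] turn 0.105 f [ 0.2 -0.4  0.2] t 0.1
[ 0.24595338 -0.5801038   0.3854954 ] [[ 0.27 -0.92 -0.29]
 [-0.96 -0.25 -0.08]
 [-0.    0.3  -0.95]]
```

Call:
move_arm(motion="1 0.5 0 0 0.04; 1 1 0 0 0.08; 1 1 0 0 0.105; 1 1 0 0 0.105; 1 1 0 0 0.105;1 1 0 0 0.105")

```text
time: 0.65
position: [0.3655, -0.5463, 0.2302]
tool_rot: [1.0, -0.027, 0.002, -0.001]
ft_force: [0.1, -0.6, -0.1]
grip_width: 0.0869
grip_force: 0.0
```

```bash
python3 -c "
from h import *
go(.52,-.43,.25,-3.5)"
```

```text
tcp [ 0.3655 -0.5463  0.2302] yaw -3.12 shift [ 0.7398 -0.623  -0.0954] turn 0.0021 f [ 0.1 -0.6 -0.1] t 0.65
```

Call:
move_arm(motion="1 0.3 -0.3 -0.05 0; 1 0.6 -0.5 -0.1 0; 1 0.74 -0.62 -0.1 0; 1 0.74 -0.62 -0.1 0; 1 0.74 -0.62 -0.1 0; 1 0.74 -0.62 -0.1 0")

```text
time: 1.15
position: [0.5186, -0.4306, 0.2509]
tool_rot: [1.0, -0.027, 0.001, -0.001]
ft_force: [-0.7, 0.1, 0.3]
grip_width: 0.0867
grip_force: 0.0
```

```bash
python3 -c "
from h import *
go(.56,-.33,.25,-3.5);im,d,m=cam('wrist');save('w1',im);np.savez('w1.npz',im=im,d=d,**m)"
```

```text
tcp [ 0.5186 -0.4306  0.2509] yaw -3.15 shift [ 0.1793 -0.5138  0.0055] turn 0.002 f [-0.7  0.1  0.3] t 1.15
```

Call:
move_arm(motion="1 0.1 -0.2 0 0; 1 0.2 -0.4 0 0; 1 0.2 -0.5 0 0; 1 0.2 -0.5 0 0; 1 0.2 -0.5 0 0; 1 0.2 -0.5 0 0")

```text
time: 1.7
position: [0.5592, -0.3388, 0.2504]
tool_rot: [1.0, -0.031, -0.0, 0.0]
ft_force: [-0.1, -0.0, -0.3]
grip_width: 0.0871
grip_force: 0.0
```

```bash
python3 -c "
from h import *
go(.54,-.37,.25,-3.5);im,d,m=cam('wrist');save('w2',im);np.savez('w2.npz',im=im,d=d,**m)
a=np.hstack([np.load('w1.npz')['im'],im]);cv2.imwrite('pics/w12.png',cv2.resize(a,(800,250),interpolation=cv2.INTER_AREA)[:,:,::-1])"
```

```text
tcp [ 0.5592 -0.3388  0.2504] yaw -3.57 shift [-0.0861  0.1617  0.0023] turn -0.0004 f [-0.1 -0.  -0.3] t 1.7
```

View pics/w12.png

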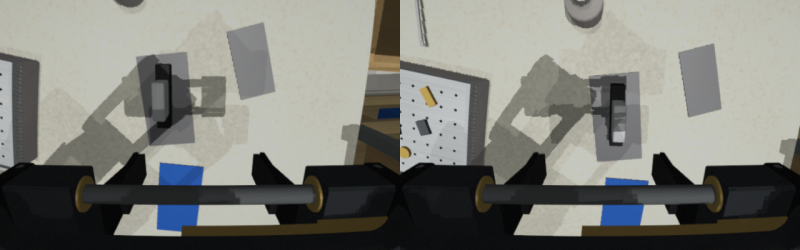

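```bash
cat > m2.py <<'E'
from h import *
C=[]
for n in("w1","w2"):
    m=dict(np.load(n+".npz"));P=cloud(m,m["d"]);X=P[...,0];Y=P[...,1];Z=P[...,2]
    k=(abs(X-.54)<.07)&(abs(Y+.368)<.04)
    for nm,lo,hi in(("grip",.07,.09),("foot",.028,.038)):
        q=P[k&(Z>lo)&(Z<hi)];r=cv2.minAreaRect(q[:,:2].astype(np.float32));print(n,nm,len(q),np.round(r[0],4),np.round(r[1],4),round(r[2],1),"z",np.median(q[:,2]).round(4))
    v,u=np.nonzero(k&(Z>.07));c=cv2.minAreaRect(np.c_[u,v].astype(np.float32))[0];C.append((m,c))
    mm=(m["im"].astype(int).max(2)>60)&(abs(Z-.003)<.004)&(m["im"].astype(int).max(2)<125)&(abs(X-.53)<.12)&(abs(Y+.37)<.08)
    q=P[mm];r=cv2.minAreaRect(q[:,:2].astype(np.float32));print(n,"mat",np.round(r[0],4),np.round(r[1],4),r[2],np.median(q[:,2]))
(o1,d1),(o2,d2)=[ray(m,c) for m,c in C]
s=np.linalg.lstsq(np.c_[d1[0],-d2[0]],o2-o1,rcond=None)[0];print("tri",o1+s[0]*d1[0],o2+s[1]*d2[0])
E
python3 m2.py
```

```text
w1 grip 1405 [ 0.5417 -0.37  ] [0.0206 0.0595] 85.6 z 0.0803
w1 foot 1084 [ 0.5413 -0.3703] [0.0245 0.1093] 86.1 z 0.0344
w1 mat [ 0.5139 -0.3701] [0.1597 0.1971] 89.91596984863281 0.004167500843651473
w2 grip 1274 [ 0.5416 -0.3701] [0.0201 0.0594] 85.6 z 0.0804
w2 foot 874 [ 0.5416 -0.3702] [0.0241 0.1094] 85.6 z 0.0345
w2 mat [ 0.5307 -0.3524] [0.1737 0.1247] 2.008087396621704 0.004374046158617251
tri [ 0.55773565 -0.37977869  0.31793467] [ 0.58021449 -0.38261462  0.30523559]
```

```bash
sed -i 's/k&(Z>.07))/k\&(Z>.07)\&(Z<.09))/' m2.py; python3 m2.py|tail -1; python3 -c "
from h import *
go(.5416,-.370,.050,-4.4)"
```

```text
tri [ 0.54265131 -0.37010679  0.07796404] [ 0.54261746 -0.37009149  0.07797308]
tcp [ 0.5592 -0.3392  0.2504] yaw -3.61 shift [-0.0777  0.1583  1.0023] turn 0.0044 f [ 0.1  0.4 -0.2] t 1.75
```

Call:
move_arm(motion="1 -0.077 0.158 0 0.0044; 1 -0.077 0.158 0.2 0.0044;1 -0.077 0.158 0.4 0.0044;1 -0.077 0.158 0.6 0.0044;1 -0.077 0.158 0.7 0.0044;1 -0.077 0.158 0.7 0.0044;1 -0.077 0.158 0.7 0.0044")

```text
time: 2.33
position: [0.5416, -0.3692, 0.1094]
tool_rot: [0.999, -0.039, -0.001, -0.001]
ft_force: [0.5, 0.5, 0.6]
grip_width: 0.087
grip_force: 0.0
```

```bash
python3 -c "
from h import *
go(.5416,-.370,.050,-4.4)"
```

```text
tcp [ 0.5416 -0.3692  0.1094] yaw -4.42 shift [0.0009 0.0045 0.2967] turn -0.0001 f [0.5 0.5 0.6] t 2.33
```

Call:
move_arm(motion="1 0 0.004 0.1 0;1 0 0.004 0.2 0;1 0 0.004 0.297 0;1 0 0.004 0.297 0;-1 0 0.004 0.297 0;-1 0 0.004 0.297 0;-1 0 0.004 0.297 0;-1 0 0.004 0.297 0;-1 0 0.004 0.297 0;-1 0 0.004 0.297 0;-1 0 0.004 0.297 0;-1 0 0.004 0.297 0", newtons=40)

```text
time: 3.33
position: [0.5428, -0.3687, 0.0513]
tool_rot: [0.999, -0.037, 0.0, 0.0]
ft_force: [0.1, -0.3, -0.5]
grip_width: 0.0415
grip_force: 0.0
```

Call:
move_arm(motion="-1 0 0 0 0;-1 0 0 0 0;-1 0 0 0 0;-1 0 0 0 0;-1 0 0 0 0;-1 0 0 0 0;-1 0 0 -0.1 0;-1 0 0 -0.25 0;-1 0 0 -0.45 0;-1 0 0 -0.65 0;-1 0 0 -0.65 0", newtons=40)

```text
time: 4.25
position: [0.5468, -0.3722, 0.1899]
tool_rot: [0.999, -0.037, 0.006, 0.005]
ft_force: [1.4, -2.4, -0.3]
grip_width: 0.0197
grip_force: 39.9
```

```bash
python3 -c "
from h import *
print(robot.get_obs()['grip_force'],robot.get_obs()['grip_width'])
# bed cloud from wrist view w2 + top for cross-check
m=dict(np.load('w2.npz'));P=cloud(m,m['d']);im=m['im'].astype(int)
go(.45,-.22,.22,-16.9)
"
```

```text
39.87866516516078 0.019659637904165347
tcp [ 0.5468 -0.3722  0.1899] yaw -4.27 shift [-0.5375 -0.7212 -0.1649] turn 0.0701 f [ 1.4 -2.4 -0.3] t 4.25
```

```bash
python3 -c "
from h import *
go(.45,-.10,.24,-16.9)
"
```

```text
tcp [ 0.5468 -0.3722  0.1899] yaw -4.27 shift [-0.5809 -1.3184 -0.2717] turn 0.0701 f [ 1.4 -2.4 -0.3] t 4.25
```

Call:
move_arm(motion="-1 0 0 -0.27 0.02;-1 -0.15 -0.15 -0.27 0.05;-1 -0.3 -0.35 -0.27 0.07;-1 -0.4 -0.55 -0.27 0.07;-1 -0.5 -0.75 -0.27 0.07;-1 -0.58 -0.9 -0.27 0.07;-1 -0.58 -1 -0.27 0.07;-1 -0.58 -1 -0.27 0.07")

```text
time: 4.92
position: [0.438, -0.154, 0.2342]
tool_rot: [0.989, -0.145, -0.003, -0.003]
ft_force: [-0.4, 0.2, -2.0]
grip_width: 0.0196
grip_force: 39.9
```

```bash
python3 -c "
from h import *
go(.45,-.10,.24,-16.9)
"
```

```text
tcp [ 0.438  -0.154   0.2342] yaw -16.7 shift [-0.0203 -0.2761 -0.0277] turn 0.0011 f [-0.4  0.2 -2. ] t 4.92
```

Call:
move_arm(motion="-1 -0.01 -0.1 -0.02 0;-1 -0.02 -0.2 -0.03 0;-1 -0.02 -0.3 -0.03 0;-1 -0.02 -0.3 -0.03 0;-1 -0.02 -0.3 -0.03 0")

```text
time: 5.33
position: [0.4557, -0.1015, 0.2409]
tool_rot: [0.989, -0.146, -0.0, 0.0]
ft_force: [0.5, -0.4, -1.5]
grip_width: 0.0196
grip_force: 39.9
```

```bash
python3 -c "
from h import *
go(.45,-.10,.24,-16.9);im,d,m=cam('wrist');save('w3',im);np.savez('w3.npz',im=im,d=d,**m)
"
```

```text
tcp [ 0.4557 -0.1015  0.2409] yaw -16.77 shift [-0.0294  0.0008  0.0043] turn 0.0007 f [ 0.5 -0.4 -1.5] t 5.33
```

View pics/w3.png

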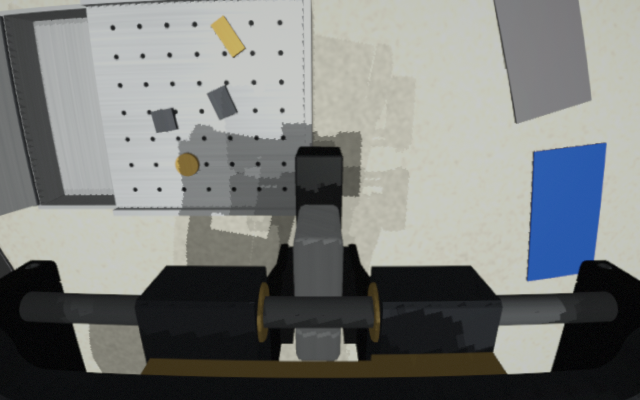

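Wrist view: plate spans roughly (87–312, 0–213). Offcuts: bar (228,36), tag (222,102), square (164,120), disc (187,164). The tray is on the left, with the flap at its left edge.

```bash
cat > m3.py <<'E'
from h import *
m=dict(np.load("w3.npz"));im=m["im"];P=cloud(m,m["d"])
def bed(p,c=BC,a=BA):
    a=np.radians(a);d=p[...,:2]-c;return np.stack([d[...,0]*np.cos(a)+d[...,1]*np.sin(a),-d[...,0]*np.sin(a)+d[...,1]*np.cos(a)],-1)
b=bed(P);Z=P[...,2];V,U=np.mgrid[:400,:640]
pl=(abs(b[...,0])<.08)&(abs(b[...,1])<.08)&(V<250);print("plate z",np.nanpercentile(Z[pl],[10,50,90]))
# -y outer edge per x bin, -x outer edge per y bin, +y edge per x bin, using z>0.05
hi=(Z>.052)&(Z<.08)&(V<250)
for nm,ax,oth,f in(("-y",1,0,np.min),("+y",1,0,np.max),("-x",0,1,np.min)):
    L=[]
    for t in np.arange(-.08,.085,.01):
        k=hi&(abs(b[...,oth]-t)<.005)&(abs(b[...,ax])<.13)&~((nm!="+y")&(b[...,0]<-.06)&(b[...,1]<-.05)&(nm=="-y"))
        if k.sum()>5: L.append((t,f(b[...,ax][k])))
    L=np.array(L);c=np.polyfit(L[:,0],L[:,1],1);print(nm,(L[:,1]*1000).round(1),"slope deg",np.degrees(c[0]).round(2),"at0",c[1].round(4))
h=cv2.cvtColor(im,cv2.COLOR_RGB2HSV)
dark=(im.max(2)<105)&pl;yel=(h[...,1]>90)&pl
for nm,k in(("yel",yel),("dark",dark)):
    for c in cv2.findContours(cv2.morphologyEx(k.astype(np.uint8),cv2.MORPH_OPEN,np.ones((5,5))),0,2)[0]:
        if cv2.contourArea(c)>120:
            p=bed(onz(m,c.reshape(-1,2),.066));print(nm,cv2.contourArea(c),"px",c.mean((0,1)).round(),"x",p[:,0].min().round(3),p[:,0].max().round(3),"y",p[:,1].min().round(3),p[:,1].max().round(3))
f=(Z>.08)&(Z<.16)&(b[...,1]>.18)&(b[...,1]<.3)&(V<260);q=np.c_[b[f],Z[f]];print("flap",q.min(0),q.max(0))
# scraper held
k=(abs(P[...,0]-.4557)<.09)&(abs(P[...,1]+.1015)<.05)&(Z>.215)&(Z<.232)&(V<220);q=P[k];r=cv2.minAreaRect(q[:,:2].astype(np.float32));print("foot",r,np.median(q[:,2]))
E
python3 m3.py
```

```text
plate z [0.06062956 0.06164324 0.06303317]
-y [ -49.6  -50.   -85.4  -85.6  -88.6 -102.  -102.1 -102.1 -102.1 -102.1
 -102.1 -102.1 -102.  -101.9 -101.4 -101.5 -101.5] slope deg -14.15 at0 -0.0931
+y [97.9 98.4 98.1 98.4 97.6 98.1 98.4 98.7 98.8 98.3 99.  98.3 98.8 99.
 99.1 99.1 99.4] slope deg 0.47 at0 0.0986
-x [-99.  -98.8 -99.  -99.1 -99.2 -99.2 -99.2 -99.2 -99.2 -99.3 -99.3 -99.1
 -99.3 -99.4 -99.5 -99.3 -99.4] slope deg -0.17 at0 -0.0992
yel 361.0 px [188. 165.] x -0.059 -0.039 y 0.006 0.028
yel 539.5 px [229.  37.] x 0.05 0.079 y -0.043 -0.018
dark 121.0 px [240. 189.] x -0.078 -0.069 y -0.044 -0.024
dark 555.5 px [271. 182.] x -0.078 -0.056 y -0.08 -0.045
dark 400.5 px [165. 119.] x -0.017 0.003 y 0.023 0.045
dark 486.0 px [222. 102.] x -0.005 0.021 y -0.033 -0.01
flap [-0.09431848  0.20294232  0.08000891] [-0.06181366  0.20897082  0.08758521]
foot ((0.4907625615596771, -0.11282049864530563), (0.024096127599477768, 0.034282535314559937), 73.3077392578125) 0.22460466691779019
```

```bash
cat >> h.py <<'E'
BC=np.array([.5506,-.0191]);BA=-16.8
def b2w(x,y):
    a=np.radians(BA); return BC+[x*np.cos(a)-y*np.sin(a),x*np.sin(a)+y*np.cos(a)]
def gob(x,y,z):
    p=robot.get_obs()["position"]; a=np.radians(BA); d=p[:2]-BC
    print("bed tcp",round(d[0]*np.cos(a)+d[1]*np.sin(a),4),round(-d[0]*np.sin(a)+d[1]*np.cos(a),4)); go(*b2w(x,y),z,BA)
E
python3 -c "
from h import *
gob(-.030,-.065,.16)"
```

```text
bed tcp -0.0668 -0.107
tcp [ 0.4557 -0.1022  0.2409] yaw -16.83 shift [ 0.1842 -0.2103  0.4041] turn -0.0002 f [-0.6 -0.2 -1.4] t 5.38
```

Call:
move_arm(motion="-1 0.09 -0.1 0 0;-1 0.184 -0.21 0.1 0;-1 0.184 -0.21 0.2 0;-1 0.184 -0.21 0.3 0;-1 0.184 -0.21 0.4 0;-1 0.184 -0.21 0.4 0;-1 0.184 -0.21 0.4 0")

```text
time: 5.97
position: [0.5024, -0.0732, 0.1602]
tool_rot: [0.989, -0.147, -0.002, -0.0]
ft_force: [-0.4, -0.4, -2.0]
grip_width: 0.0198
grip_force: 39.9
```

```bash
python3 -c "
from h import *
gob(-.030,-.065,.1095)"
```

```text
bed tcp -0.0305 -0.0658
tcp [ 0.5024 -0.0732  0.1602] yaw -16.96 shift [ 0.0032 -0.0038  0.2534] turn -0.0009 f [-0.4 -0.4 -2. ] t 5.97
```

Call:
move_arm(motion="-1 0 0 0.1 0;-1 0 0 0.18 0;-1 0 0 0.22 0;-1 0 0 0.252 0;-1 0 0 0.252 0;-1 0 0 0.252 0;-1 0 0 0.252 0")

```text
time: 6.55
position: [0.5039, -0.0729, 0.1117]
tool_rot: [0.989, -0.147, 0.001, 0.0]
ft_force: [0.5, 0.5, -2.3]
grip_width: 0.0198
grip_force: 39.9
```

```bash
python3 -c "
from h import *
gob(-.030,.108,.1095)"
```

```text
bed tcp -0.0292 -0.065
tcp [ 0.5039 -0.0729  0.1117] yaw -16.9 shift [-0.0055 -0.8649  0.0107] turn -0.0005 f [ 0.5  0.5 -2.3] t 6.55
```

Call:
move_arm(motion="-1 0 0 0.012 0;-1 0 -0.04 0.012 0;-1 0 -0.09 0.012 0;-1 0 -0.14 0.012 0;-1 0 -0.19 0.012 0;-1 0 -0.24 0.012 0;-1 0 -0.29 0.012 0;-1 0 -0.34 0.012 0;-1 0 -0.39 0.012 0;-1 0 -0.44 0.012 0;-1 0 -0.44 0.012 0")

```text
time: 7.47
position: [0.5292, 0.0136, 0.1084]
tool_rot: [0.989, -0.146, 0.0, -0.0]
ft_force: [-0.6, -0.3, -1.6]
grip_width: 0.0198
grip_force: 39.9
```

```bash
python3 -c "
from h import *
gob(-.030,.108,.1095)"
```

```text
bed tcp -0.0299 0.0252
tcp [0.5292 0.0136 0.1084] yaw -16.79 shift [-2.000e-04 -4.142e-01 -5.400e-03] turn 0.0001 f [-0.6 -0.3 -1.6] t 7.47
```

Call:
move_arm(motion="-1 0 -0.05 0 0;-1 0 -0.1 0 0;-1 0 -0.15 0 0;-1 0 -0.2 0 0;-1 0 -0.25 0 0;-1 0 -0.3 0 0;-1 0 -0.35 0 0;-1 0 -0.4 0 0;-1 0 -0.42 0 0;-1 0 -0.42 0 0;-1 0 -0.42 0 0;-1 0 -0.42 -0.2 0")

```text
time: 8.47
position: [0.547, 0.0918, 0.1409]
tool_rot: [0.989, -0.147, -0.01, 0.001]
ft_force: [-1.4, 0.4, -3.5]
grip_width: 0.0199
grip_force: 39.9
```

```bash
python3 -c "
from h import *
gob(.036,-.065,.17);im,d,m=cam('top');cv2.imwrite('pics/t1.png',cv2.resize(im[135:255,200:360],None,fx=4,fy=4,interpolation=cv2.INTER_CUBIC)[:,:,::-1])"
```

```text
bed tcp -0.0354 0.1051
tcp [0.547  0.0918 0.1409] yaw -16.92 shift [ 0.3563  0.8505 -0.1479] turn -0.0007 f [-1.4  0.4 -3.5] t 8.47
```

View pics/t1.png

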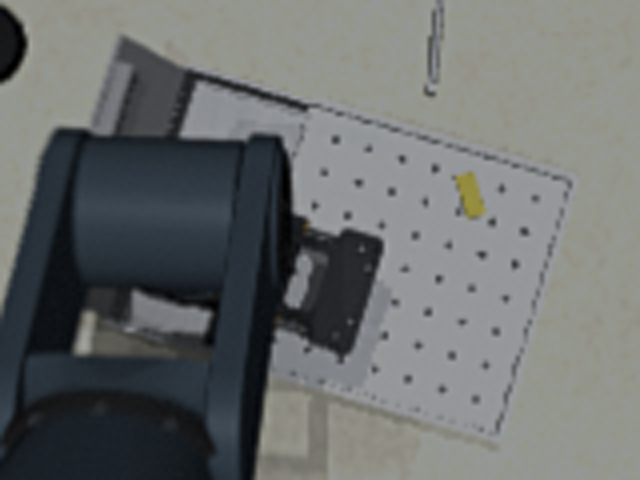

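Only the bar remains visible on the plate, at crop (470,195); the other three were pushed out of sight. Second stroke next.

Call:
move_arm(motion="-1 0 0 -0.15 0;-1 0.1 0.2 -0.15 0;-1 0.2 0.4 -0.15 0;-1 0.3 0.6 -0.15 0;-1 0.356 0.75 -0.15 0;-1 0.356 0.85 -0.15 0;-1 0.356 0.85 -0.05 0;-1 0.356 0.85 0 0;-1 0.356 0.85 0.07 0;-1 0.356 0.85 0.1 0;-1 0.356 0.85 0.1 0;-1 0.356 0.85 0.1 0")

```text
time: 9.52
position: [0.5716, -0.0906, 0.1281]
tool_rot: [0.989, -0.146, -0.001, -0.0]
ft_force: [0.2, -0.0, -1.9]
grip_width: 0.0199
grip_force: 39.9
```

```bash
python3 -c "
from h import *
gob(.036,-.065,.109)"
```

```text
bed tcp 0.0407 -0.0624
tcp [ 0.5716 -0.0906  0.1281] yaw -16.84 shift [-0.0236  0.0129  0.0957] turn -0.0002 f [ 0.2 -0.  -1.9] t 9.52
```

Call:
move_arm(motion="-1 -0.03 0.01 0 0;-1 -0.03 0.01 0.04 0;-1 -0.03 0.01 0.08 0;-1 -0.03 0.01 0.095 0;-1 -0.03 0.01 0.095 0;-1 -0.03 0.01 0.095 0")

```text
time: 10.02
position: [0.5654, -0.0914, 0.109]
tool_rot: [0.989, -0.147, -0.0, -0.0]
ft_force: [-0.4, 0.1, -2.3]
grip_width: 0.0195
grip_force: 39.9
```

```bash
python3 -c "
from h import *
gob(.035,.108,.109)"
```

```text
bed tcp 0.0351 -0.0649
tcp [ 0.5654 -0.0914  0.109 ] yaw -16.89 shift [-0.0018 -0.8647 -0.    ] turn -0.0005 f [-0.4  0.1 -2.3] t 10.02
```

Call:
move_arm(motion="-1 0 -0.04 0 0;-1 0 -0.09 0 0;-1 0 -0.14 0 0;-1 0 -0.19 0 0;-1 0 -0.24 0 0;-1 0 -0.29 0 0;-1 0 -0.34 0 0;-1 0 -0.39 0 0;-1 0 -0.44 0 0;-1 0 -0.49 0 0;-1 0 -0.54 0 0;-1 0 -0.59 0 0")

```text
time: 11.02
position: [0.6, 0.0224, 0.1093]
tool_rot: [0.989, -0.147, -0.0, -0.0]
ft_force: [0.7, -0.2, -1.8]
grip_width: 0.0196
grip_force: 39.9
```

```bash
python3 -c "
from h import *
gob(.035,.108,.109)"
```

```text
bed tcp 0.0353 0.054
tcp [0.6    0.0224 0.1093] yaw -16.89 shift [-0.002  -0.2699  0.0016] turn -0.0005 f [ 0.7 -0.2 -1.8] t 11.02
```

Call:
move_arm(motion="-1 0 -0.05 0 0;-1 0 -0.1 0 0;-1 0 -0.15 0 0;-1 0 -0.2 0 0;-1 0 -0.25 0 0;-1 0 -0.27 0 0;-1 0 -0.27 0 0;-1 0 -0.27 -0.15 0;-1 0 -0.1 -0.35 0;-1 0 0.1 -0.55 0;-1 0 0.3 -0.65 0;-1 0 0.4 -0.65 0")

```text
time: 12.02
position: [0.5786, -0.0523, 0.2411]
tool_rot: [0.989, -0.146, 0.003, 0.0]
ft_force: [1.1, -0.4, -2.1]
grip_width: 0.0195
grip_force: 39.9
```

```bash
python3 -c "
from h import *
gob(-.03,-.02,.24)"
```

```text
bed tcp 0.0363 -0.0237
tcp [ 0.5786 -0.0523  0.2411] yaw -16.79 shift [-0.3318 -0.0184  0.0039] turn 0.0001 f [ 1.1 -0.4 -2.1] t 12.02
```

Call:
move_arm(motion="-1 -0.2 0 0 0;-1 -0.4 0 0 0;-1 -0.6 0 0 0;-1 -0.6 0 0 0;-1 -0.6 0 0 0")

```text
time: 12.43
position: [0.459, -0.0157, 0.2376]
tool_rot: [0.989, -0.147, -0.002, -0.0]
ft_force: [1.6, -0.6, -1.9]
grip_width: 0.0197
grip_force: 39.9
```

```bash
python3 -c "
from h import *
gob(-.09,-.02,.24);im,d,m=cam('wrist');save('w4',im);np.savez('w4.npz',im=im,d=d,**m)"
```

```text
bed tcp -0.0887 -0.0232
tcp [ 0.459  -0.0157  0.2376] yaw -16.91 shift [-0.0065 -0.0159 -0.012 ] turn -0.0006 f [ 1.6 -0.6 -1.9] t 12.43
```

View pics/w4.png

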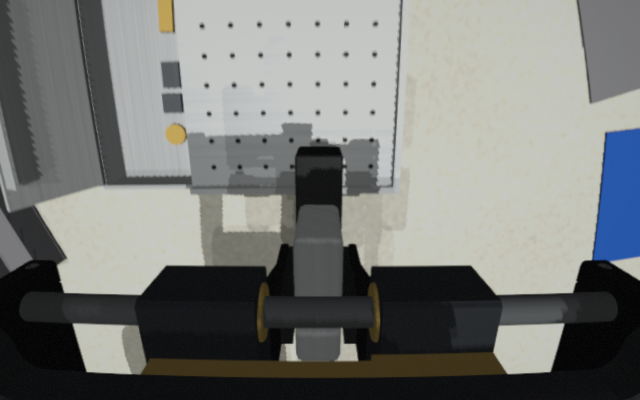

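The plate is clear. The four offcuts sit left of the plate edge, at (166,15), (171,73), (172,102) and (175,133). I'll check their heights.

```bash
python3 - <<'E'
from h import *
m=dict(np.load("w4.npz"));P=cloud(m,m["d"]);a=np.radians(BA);d=P[...,:2]-BC
b=np.stack([d[...,0]*np.cos(a)+d[...,1]*np.sin(a),-d[...,0]*np.sin(a)+d[...,1]*np.cos(a),P[...,2]],-1)
for u,v in((166,15),(171,73),(172,102),(175,133),(140,100)): print((u,v),np.nanmedian(b[v-3:v+4,u-3:u+4].reshape(-1,3),0).round(4))
q=b[:190,:110].reshape(-1,3);k=(q[:,1]>.19)&(q[:,2]>.03)
q=q[k]
for y0 in np.arange(.19,.27,.005):
    s=q[abs(q[:,1]-y0)<.0025]
    if len(s)>5: print(y0.round(3),"z pct",np.percentile(s[:,2],[5,50,95]).round(4),"x",s[:,0].min().round(3),s[:,0].max().round(3),len(s))
E
```

```text
(166, 15) [0.0699 0.1267 0.0137]
(171, 73) [0.0143 0.1276 0.0136]
(172, 102) [-0.0148  0.1294  0.0136]
(175, 133) [-0.0471  0.1299  0.0135]
(140, 100) [-0.0121  0.167   0.0071]
0.195 z pct [0.0318 0.0446 0.0543] x -0.1 0.083 2872
0.2 z pct [0.0536 0.0608 0.0679] x -0.1 0.08 2568
0.205 z pct [0.0666 0.0741 0.0812] x -0.094 0.077 2833
0.21 z pct [0.0801 0.0873 0.0944] x -0.09 0.074 2973
0.215 z pct [0.0933 0.1013 0.1385] x -0.087 0.073 3631
0.22 z pct [0.1061 0.1133 0.1365] x -0.084 0.071 3298
0.225 z pct [0.1175 0.1226 0.1358] x -0.08 0.042 884
0.23 z pct [0.1336 0.135  0.1366] x -0.076 -0.051 93
```

All four offcuts rest on the tray floor (tops 0.0136 m). The flap leans at about 1.93 rad, with its free edge near bed y 0.230, z 0.135. Returning the scraper first.

Call:
move_arm(motion="-1 0 0.15 0 0;-1 0 0.35 0 0;-1 0.05 0.55 0 -0.02;-1 0.1 0.75 0 -0.04;-1 0.2 0.9 0 -0.06;-1 0.3 1 0 -0.07;-1 0.4 1 0 -0.07;-1 0.5 1 0 -0.07;-1 0.6 1 0 -0.07;-1 0.6 1 0 -0.07")

```text
time: 13.32
position: [0.5251, -0.2466, 0.2384]
tool_rot: [0.999, -0.038, 0.004, 0.002]
ft_force: [-0.2, -1.6, -1.7]
grip_width: 0.0196
grip_force: 39.9
```

```bash
python3 -c "
from h import *
go(.540,-.369,.09,-4.4)"
```

```text
tcp [ 0.5251 -0.2466  0.2384] yaw -4.33 shift [0.1152 0.6016 0.7451] turn 0.0004 f [-0.2 -1.6 -1.7] t 13.32
```

Call:
move_arm(motion="-1 0.03 0.2 0 0;-1 0.08 0.4 0.15 0;-1 0.1 0.6 0.3 0;-1 0.1 0.6 0.45 0;-1 0.1 0.6 0.6 0;-1 0.1 0.6 0.75 0;-1 0.1 0.6 0.75 0;-1 0.1 0.6 0.75 0")

```text
time: 13.98
position: [0.5299, -0.3636, 0.0861]
tool_rot: [0.999, -0.038, -0.002, -0.001]
ft_force: [-0.2, -0.3, -1.2]
grip_width: 0.0195
grip_force: 39.9
```

```bash
python3 -c "
from h import *
go(.540,-.369,.0515,-4.4)"
```

```text
tcp [ 0.5299 -0.3636  0.0861] yaw -4.3 shift [0.0529 0.0235 0.1725] turn 0.0006 f [-0.2 -0.3 -1.2] t 13.98
```

Call:
move_arm(motion="-1 0.02 0.02 0.06 0;-1 0.03 0.02 0.12 0;-1 0.03 0.02 0.15 0;-1 0.03 0.02 0.165 0;-1 0.03 0.02 0.172 0;-1 0.03 0.02 0.172 0;-1 0.03 0.02 0.172 0;-1 0.03 0.02 0.172 0")

```text
time: 14.65
position: [0.5365, -0.3685, 0.0541]
tool_rot: [0.999, -0.037, 0.0, 0.0]
ft_force: [-0.8, -1.1, -1.6]
grip_width: 0.0199
grip_force: 39.9
```

Call:
move_arm(motion="-1 0 0 0.005 0;-1 0 0 0.01 0;-1 0 0 0.013 0;-1 0 0 0.013 0;-1 0 0 0.013 0;-1 0 0 0.013 0")

```text
time: 15.15
position: [0.5363, -0.3684, 0.051]
tool_rot: [0.999, -0.037, 0.0, 0.0]
ft_force: [0.1, 0.2, -0.7]
grip_width: 0.0194
grip_force: 39.9
```

Call:
move_arm(motion="1 0 0 0 0;1 0 0 0 0;1 0 0 0 0;1 0 0 0 0;1 0 0 0 0;1 0 0 0 0;1 0 0 -0.1 0;1 0 0 -0.3 0;1 0 0 -0.5 0;1 0 0 -0.7 0;1 0 0 -0.85 0;1 0 0 -0.85 0")

```text
time: 16.15
position: [0.5397, -0.3713, 0.2293]
tool_rot: [0.999, -0.037, 0.006, 0.005]
ft_force: [0.6, -0.7, -0.1]
grip_width: 0.0849
grip_force: 0.0
```

```bash
python3 -c "
from h import *
im,d,m=cam('wrist');np.savez('w5.npz',im=im,d=d,**m);P=cloud(m,d)
for lo,hi in((.07,.09),(.028,.038)):
    k=(abs(P[...,0]-.536)<.08)&(abs(P[...,1]+.37)<.04)&(P[...,2]>lo)&(P[...,2]<hi);q=P[k];print(len(q),cv2.minAreaRect(q[:,:2].astype(np.float32)),np.median(q[:,2]))
for s in(-1,1):print(b2w(0,.30+0*s))
gob(0,.29,.20)"
```

```text
1434 ((0.5353104472160339, -0.36928194761276245), (0.019818078726530075, 0.05887826904654503), 85.97506713867188) 0.08044149529164571
896 ((0.5347396731376648, -0.36935511231422424), (0.024027863517403603, 0.11021876335144043), 85.72926330566406) 0.034527364371612496
[0.63730954 0.26809585]
[0.63730954 0.26809585]
bed tcp 0.0896 -0.3396
tcp [ 0.5382 -0.3701  0.2259] yaw -4.28 shift [ 0.2438 -3.1711  0.1108] turn 0.0695 f [-0.3 -0.2  0.2] t 16.2
```

Scraper is back upright on the mat at the same height readings. Now the closed fingers go around to the outer side of the flap.

Call:
move_arm(motion="-1 0.01 -0.2 0 0.02;-1 0.02 -0.4 0 0.04;-1 0.04 -0.6 0 0.06;-1 0.06 -0.8 0 0.07;-1 0.08 -1 0 0.07;-1 0.08 -1 0 0.07")

```text
time: 16.7
position: [0.5659, -0.1619, 0.2191]
tool_rot: [0.99, -0.144, -0.003, -0.003]
ft_force: [0.9, 0.4, -0.6]
grip_width: 0.0548
grip_force: 0.0
```

Call:
move_arm(motion="-1 0 -0.2 0 0;-1 0 -0.4 0 0;-1 0 -0.6 0 0;-1 0 -0.8 0 0;-1 0 -1 0 0;-1 0 -1 0 0")

```text
time: 17.2
position: [0.6257, 0.0282, 0.2194]
tool_rot: [0.99, -0.144, -0.001, -0.002]
ft_force: [-1.2, 0.3, 0.2]
grip_width: 0.0152
grip_force: 0.0
```

```bash
python3 -c "
from h import *
gob(0,.29,.20)"
```

```text
bed tcp 0.0582 0.067
tcp [0.6257 0.0282 0.2194] yaw -16.52 shift [-0.2856 -1.1163  0.1014] turn 0.0015 f [-1.2  0.3  0.2] t 17.2
```

Call:
move_arm(motion="-1 -0.05 -0.2 0 0;-1 -0.1 -0.4 0 0;-1 -0.15 -0.6 0 0;-1 -0.2 -0.8 0 0;-1 -0.25 -1 0 0;-1 -0.29 -1 0 0;-1 -0.29 -1 0 0")

```text
time: 17.78
position: [0.6255, 0.2314, 0.2191]
tool_rot: [0.989, -0.145, -0.002, 0.001]
ft_force: [-0.7, -0.7, -0.6]
grip_width: 0.0004
grip_force: 0.0
```

```bash
python3 -c "
from h import *
gob(0,.285,.105)"
```

```text
bed tcp -0.0007 0.2615
tcp [0.6255 0.2314 0.2191] yaw -16.63 shift [ 0.0058 -0.1188  0.5701] turn 0.0009 f [-0.7 -0.7 -0.6] t 17.78
```

Call:
move_arm(motion="-1 0 -0.12 0 0;-1 0 -0.12 0.15 0;-1 0 -0.12 0.3 0;-1 0 -0.12 0.45 0;-1 0 -0.12 0.57 0;-1 0 -0.12 0.57 0;-1 0 -0.12 0.57 0")

```text
time: 18.37
position: [0.6338, 0.2501, 0.1049]
tool_rot: [0.989, -0.148, -0.002, 0.001]
ft_force: [0.4, 1.0, 0.3]
grip_width: 0.0004
grip_force: 0.0
```

```bash
python3 -c "
from h import *
gob(0,.185,.108)"
```

```text
bed tcp 0.0019 0.2817
tcp [0.6338 0.2501 0.1049] yaw -17.01 shift [-0.0077  0.4837 -0.0139] turn -0.0012 f [0.4 1.  0.3] t 18.37
```

Call:
move_arm(motion="-1 0 0.06 0 0;-1 0 0.12 0 0;-1 0 0.18 0 0;-1 0 0.24 0 0;-1 0 0.3 0 0;-1 0 0.36 0 0;-1 0 0.42 0 0;-1 0 0.48 0 0;-1 0 0.48 0 0")

```text
time: 19.12
position: [0.6056, 0.158, 0.1067]
tool_rot: [0.989, -0.148, -0.001, 0.001]
ft_force: [-0.2, 0.9, -0.1]
grip_width: 0.0005
grip_force: 0.0
```

```bash
python3 -c "
from h import *
gob(0,.15,.093)"
```

```text
bed tcp 0.0015 0.1855
tcp [0.6056 0.158  0.1067] yaw -16.99 shift [-0.0067  0.1773  0.0686] turn -0.0011 f [-0.2  0.9 -0.1] t 19.12
```

Call:
move_arm(motion="-1 0 0.06 0.02 0;-1 0 0.12 0.045 0;-1 0 0.175 0.068 0;-1 0 0.2 0.1 0;-1 0 0.22 0.14 0;-1 0 0.24 0.17 0;-1 0 0.25 0.19 0;-1 0 0.25 0.19 0")

```text
time: 19.78
position: [0.5914, 0.1124, 0.0675]
tool_rot: [0.989, -0.147, -0.001, 0.0]
ft_force: [0.7, -0.0, -0.4]
grip_width: 0.0008
grip_force: 0.0
```

```bash
python3 -c "
from h import *
gob(0,.132,.058);im,d,m=cam('side');cv2.imwrite('pics/s2.png',cv2.resize(im[170:300,215:385],None,fx=4,fy=4,interpolation=cv2.INTER_CUBIC)[:,:,::-1])"
```

```text
bed tcp 0.0011 0.1376
tcp [0.5914 0.1124 0.0675] yaw -16.9 shift [-0.0052  0.0282  0.0474] turn -0.0006 f [ 0.7 -0.  -0.4] t 19.78
```

View pics/s2.png

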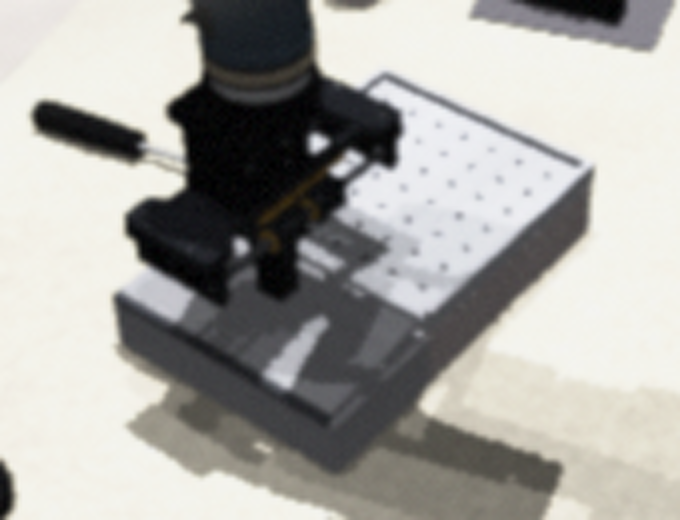

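The flap is folded nearly flat over the tray, with the fingers at crop (275,290). I'll press it home.

Call:
move_arm(motion="-1 0 0.02 0.01 0;-1 0 0.02 0.02 0;-1 0 0.02 0.03 0;-1 0 0.02 0.04 0;-1 0 0.02 0.047 0;-1 0 0.02 0.055 0;-1 0 0.02 0.055 0;-1 0 0.02 0.055 0")

```text
time: 20.5
position: [0.5914, 0.109, 0.0584]
tool_rot: [0.989, -0.147, 0.0, -0.0]
ft_force: [-0.3, -0.3, 4.4]
grip_width: 0.0004
grip_force: 2.1
```

Call:
move_arm(motion="-1 0 0 0.005 0;-1 0 0 0.01 0;-1 0 0 0.015 0;-1 0 0 0.015 0;-1 0 0 0.015 0")

```text
time: 20.92
position: [0.5914, 0.1091, 0.0582]
tool_rot: [0.989, -0.147, 0.001, 0.0]
ft_force: [-5.3, -0.6, 21.1]
grip_width: 0.0002
grip_force: 10.4
```

Firm stop at tip height 0.050, which is the shut height. Retreating and checking.

Call:
move_arm(motion="-1 0 0 -0.05 0;-1 0 0 -0.2 0;-1 0 0 -0.4 0;-1 0 0 -0.6 0;-1 0 0.2 -0.75 0;-1 0 0.4 -0.8 0;-1 -0.1 0.6 -0.8 0;-1 -0.2 0.8 -0.8 0;-1 -0.3 0.9 -0.8 0;-1 -0.3 0.9 -0.8 0")

```text
time: 21.75
position: [0.4744, -0.0476, 0.214]
tool_rot: [0.989, -0.149, -0.004, 0.0]
ft_force: [-1.0, 0.9, 0.3]
grip_width: 0.0006
grip_force: 0.0
```

```bash
python3 - <<'E'
from h import *
a=np.radians(BA)
for n in("wrist","side"):
    im,d,m=cam(n);P=cloud(m,d);e=P[...,:2]-BC
    x=e[...,0]*np.cos(a)+e[...,1]*np.sin(a);y=-e[...,0]*np.sin(a)+e[...,1]*np.cos(a)
    for y0 in(.115,.13,.15,.17,.185):
        k=(abs(y-y0)<.005)&(abs(x)<.08)&(P[...,2]<.1);print(n,y0,k.sum(),np.median(P[...,2][k]).round(4) if k.any() else None)
    k=(abs(P[...,0]-.536)<.08)&(abs(P[...,1]+.37)<.05)&(P[...,2]>.07)&(P[...,2]<.09);q=P[k]
    if len(q)>9: print("grip",cv2.minAreaRect(q[:,:2].astype(np.float32)),np.median(q[:,2]))
go(0.5,0,.2)
E
```

```text
wrist 0.115 1949 0.0515
wrist 0.13 1908 0.0515
wrist 0.15 1892 0.0515
wrist 0.17 1818 0.0515
wrist 0.185 1795 0.0515
side 0.115 147 0.0484
side 0.13 150 0.0483
side 0.15 155 0.0485
side 0.17 159 0.0483
side 0.185 165 0.0484
grip ((0.5156369209289551, -0.36476758122444153), (0.02231583744287491, 0.03035297989845276), 89.0564193725586) 0.07514389957482959
tcp [ 0.4806 -0.0464  0.215 ] yaw -17.06 shift [ 0.0246 -0.2503  0.075 ] turn 0 f [ 0.3  0.5 -0.4] t 21.85
```

```bash
python3 -c "
from h import *
print(robot.hand_in())"
```

```text
the job is handed in; nothing more can be done
None
```

The job is handed in at about 22 s of the 72 s limit, verdict not shown: all four offcuts are in the tray, the flap reads flat and shut, and the scraper measured upright on its mat after release.

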